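# Finish the pinwheel layer of pantry cartons on the drainer stand

## Task

Two cartons already lie on the slatted wooden stand as the first half of a pinwheel layer (each carton's end against its neighbour's side, edges along the stand's edges, a square well left in the middle). Complete the pinwheel with the two loose cartons of the same length, then set the flat metal tin square to the stand on top of the finished layer, centred over the well. Set things down rather than dropping them, keep the two laid cartons in place, and leave everything else on the counter as it is.

Things in the scene. Friction and masses are not known exactly. Their poses are not given: they have to be found in the camera images.
- stand: fixed square slatted wooden stand, 206 x 206 mm, top 30 mm above the counter. Origin: centre of its underside, on the counter; x and y along its edges, z up. The full pinwheel is 186 x 186 mm, centred on it with 10 mm of stand showing all round, with 6 mm gaps between cartons and a 66 x 66 mm well in the middle
- place_c (a point): where the underside centre of a carton belongs, on the stand's top at (33, 63) mm in the stand's axes; the carton lies lengthwise along the stand's x axis here (same axes as the stand)
- place_d (a point): where the underside centre of a carton belongs, on the stand's top at (-63, 33) mm in the stand's axes; the carton lies lengthwise along the stand's y axis here (same axes as the stand)
- layer_top (a point): middle of the finished layer at the height of the cartons' tops, 80 mm above the counter, above the stand's centre: the tin's underside centre belongs here (same axes as the stand)
- laid_a: closed plain cardboard carton, 120 x 60 x 50 mm (long x wide x high), about 0.25 kg, one strip of pale tape lengthwise along the middle of the top and down the ends. Origin: centre of its underside; x along its 120 mm length, y along its 60 mm width, z up. Already laid at (-33, -63) mm in the stand's axes, lengthwise along the stand's x
- laid_b: closed plain cardboard carton, 120 x 60 x 50 mm (long x wide x high), about 0.25 kg, one strip of pale tape lengthwise along the middle of the top and down the ends. Origin: centre of its underside; x along its 120 mm length, y along its 60 mm width, z up. Already laid at (63, -33) mm in the stand's axes, lengthwise along the stand's y
- carton_1: closed plain cardboard carton, 120 x 60 x 50 mm (long x wide x high), about 0.25 kg, one strip of pale tape lengthwise along the middle of the top and down the ends. Origin: centre of its underside; x along its 120 mm length, y along its 60 mm width, z up. Loose on the counter beside the stand; either loose carton may take either place
- carton_2: closed plain cardboard carton, 120 x 60 x 50 mm (long x wide x high), about 0.25 kg, one strip of pale tape lengthwise along the middle of the top and down the ends. Origin: centre of its underside; x along its 120 mm length, y along its 60 mm width, z up. Loose on the counter beside the stand; either loose carton may take either place
- tin: closed flat gold-lacquered metal tin with rounded edges, 140 x 60 x 36 mm (long x wide x high), a dark seam round it, about 0.25 kg, on the counter beside the stand. Origin: centre of its underside; x along its length, z up. It may lie along either edge direction of the stand
- short_carton: a carton of the same look but only 80 mm long (80 x 60 x 50 mm), not part of the job: leave it. Origin: centre of its underside; x along its length
- mug: white mug, 80 mm across, 90 mm high, bystander. Origin: centre of its underside
- can: closed food can with a paper label, 66 mm across, 100 mm high, bystander. Origin: centre of its underside
- jar: glass jar with a steel lid, 70 mm across, 90 mm high, bystander. Origin: centre of its underside
- spoon: wooden spoon, 200 mm long, lying beyond the stand, bystander
- scourer: yellow and green scouring block, 110 x 70 x 28 mm, bystander. Origin: centre of its underside
Things that resemble listed ones, but are neither listed nor needed, are in the scene too. Leave any purple look-alike of the carton_2 alone.

How it is judged:
By the outcome, as a careful person would: the job done as asked, in the order asked, and still so for the second after the job is handed in, with the robot touching nothing.
It also fails if it takes over 70 s, if anything falls off the work surface, if the arm or the gripper's body presses on something with over 40 N, if the wrist force passes 120 N, or if a joint passes its speed limit or range.

## Robot

A 7-joint arm with a two-finger parallel gripper is mounted at the origin on the work surface. World frame = base frame: x ahead of the robot, y to its left, z up, the work surface at z = 0. Lengths are in mm, angles in rad, forces in N, time in s.
With the tool pointing down it reaches from about 425 to 950 mm from the base axis. Payload 4.7 kg.
Tool frame: the origin (TCP) lies on the centre line of the jaws, within the pads' length; the fingertips stand 8 mm ahead of it and the grasp point (between the pads) lies 11 mm behind it; z points along the fingers, y is the direction in which the jaws open and shut (so a half turn about z gives the same grasp; the last joint's range is limited). The gripper opens to 85 mm and grips with 20 to 120 N. Pads are 22 mm wide; open, the fingers measure 114 mm over their backs; the gripper's body (76 mm by 85 mm) begins 54 mm behind the grasp point. The pads swing forward as they close: fully open they stand 13 mm farther back than shut.
Start: joints at [-1.205, 0.469, -0.049, 1.532, 0.024, 1.141, -0.082], TCP at [259.583, 623.109, 239.335] pointing down, gripper open.
Joint ranges: [-2.59, 2.59], [-0.33, 1.99], [-1.39, 1.29], [0.1, 2.45], [-1.04, 4.18], [0.21, 1.99], [-2.66, 2.66]. Speed limits (rad/s): [2.57, 2.57, 3.14, 3.14, 3.14, 3.14, 3.14].

## Interface

Orientations are given as a rotation vector (axis times angle).
In Python, from plant import ctrl gives the robot as it stands. The module is installed in compiled form; this text tells all that it offers.
- The arm moves only by the tool play_rows, never from a script. Its argument "motion" is a list of rows, each a list of 6 numbers: the shift along the tool's x, y, z in cm, then the turn, a rotation vector about the tool's x, y, z in degrees. In form: [[x, y, z, rx, ry, rz], ...]. A call has 1 to 20 rows; each row shifts and turns the commanded pose from where the row before left it, along the tool's axes as they then stand; what a row does not reach is not made up. A row lasts 1/8 s, in which the tool goes at most 62.5 mm and 10.7 degrees, less where a joint would pass 70% of its speed; a pose out of reach is approached as far as the arm can. A call is refused whole if a number of a shift passes 6.25 or a number of a turn 10.7, either way. A call with a gripper value outside its range is refused whole. "grip" is the opening, from 0 (shut) to 1 (fully open), set as the call begins (left out, the last holds). The fingers move at their own pace and stop on an object; "force" is the grip in N (left out, the last holds). Time passes only in rows, so rows that do not move let the fingers close. It gives the time, the measured TCP pose, the force and the opening at its end, in the units of the state.
- ctrl.read_state(): the state, without advancing time (a new reading comes with each control period).
- ctrl.snapshot(name): name is "scene" or "side" or "wrist"; returns (picture, depth): 400x640x3 uint8, red, green, blue; 400x640 float32, mm along the optical axis (not along the pixel's ray), 0 where there is no reading.
- ctrl.camera_model(name): a dict with "camera_matrix" (3x3 intrinsics, pixels), "k1" (the pictures are not rectified: a ray, as slopes to the right and down, at radius r is drawn at 1 + k1 r^2 times it, then the intrinsics apply), "R" (3x3) and "t" (3): a world point X has camera coordinates R X + t. Camera axes: x right, y down, z forward; pixel columns grow to the right and rows downward; lengths in mm; the calibration is good to about 2 mm. A picture is of the moment at which its call begins: read the wrist's pose just before it. camera_model takes no time and is no camera call; for the wrist camera it gives the pose at the moment of the call.
- ctrl.job_done(): hands the job in, once; it reports no verdict.
Trained networks look in the newest picture that a camera, given by its name, has taken for a name from the list of things; names that differ only in an ending like _2 or _b are one class to them, and where a whole thing is asked for, a point or a joint stands for the part that bears it (a point fixed in the world has none). Each returns a list of dicts, best first, with "conf" (0 to 1); they miss things now and then, are a little off and sometimes report something else, mostly with a low value. They report only what shows in the picture. A call takes as long as a camera call. They do not tell look-alikes from the thing itself.
- ctrl.search_frame(camera, target): "centre" ([x, y, z] in mm, in world coordinates, good to about 4 mm: the middle of the surface that is visible of it).
The state is a dict: "time_s": time; "joint_positions": joint angles; "qd": joint speeds; "effort": joint torques, N m; "tcp_pos": TCP position; "tool_rot": TCP orientation; "wrist_force": force on the tool from outside, world axes, zero at the start; "moment": the same for the moment, N m; "opening": finger opening in mm.
Only numpy, scipy, OpenCV 4.12 (cv2) and the standard library are available. Lean on these libraries where they do the work, as an engineer would, in place of code of your own. Each camera call takes 0.05 s, during which the arm holds its last target. There are 200 camera calls.

## Working session

There is one attempt and no reset: what is moved stays moved. The work goes in short steps, Python scripts to look and compute and a tool call to move; the robot and the scene stay as the last step left them, time stands still between calls to the robot, and variables do not carry over. Pictures are saved under pics/ and viewed, about 8 in all and at most 12, crops included, and the job is handed in when it is done.

Besides the shell and the picture viewer there is one more tool, called after "Call:" as a command line: name --pt "numbers of a row" for each row, then --argument value for the rest. play_rows: Moves the arm, as the interface text tells. Its arguments: {"type":"object","properties":{"motion":{"type":"array"},"grip":{"type":"number"},"force":{"type":"number"}},"required":["motion"]}

```bash
mkdir -p pics
python3 - <<'E'
from plant import ctrl
import cv2,numpy as np
s=ctrl.read_state();print({k:np.round(v,3).tolist() for k,v in s.items() if k in('time_s','tcp_pos','tool_rot','opening')})
for n in("scene","side"):
    p,d=ctrl.snapshot(n);cv2.imwrite(f"pics/{n}0.png",p[:,:,::-1]);np.savez(f"{n}0.npz",p=p,d=d)
    m=ctrl.camera_model(n);print(n,{k:np.round(v,3).tolist() for k,v in m.items()})
    for t in("carton_1","tin","stand"):
        print(t,[(np.round(r["centre"]).tolist(),round(r["conf"],2)) for r in ctrl.search_frame(n,t)])
E
```

```text
{'time_s': 0.0, 'tcp_pos': [259.366, 622.547, 238.262], 'tool_rot': [-0.616, -3.08, 0.003], 'opening': 85.291}
scene {'camera_matrix': [[377.235, 0.0, 314.641], [0.0, 377.235, 197.67], [0.0, 0.0, 1.0]], 'k1': -0.08, 'R': [[-0.687, 0.727, 0.013], [0.595, 0.572, -0.565], [-0.418, -0.38, -0.825]], 't': [401.24, -236.428, 1237.518]}
carton_1 [([286.0, -252.0, 52.0], 0.88), ([446.0, 325.0, 51.0], 0.82), ([426.0, -453.0, 50.0], 0.73), ([428.0, -276.0, 52.0], 0.66), ([782.0, -229.0, 73.0], 0.41)]
tin [([611.0, 314.0, 42.0], 0.91)]
stand [([488.0, 15.0, 31.0], 0.88)]
side {'camera_matrix': [[438.348, 0.0, 323.099], [0.0, 438.348, 204.455], [0.0, 0.0, 1.0]], 'k1': -0.093, 'R': [[0.988, -0.156, -0.012], [-0.089, -0.491, -0.867], [0.129, 0.857, -0.499]], 't': [-514.74, 79.915, 1115.645]}
carton_1 [([416.0, -312.0, 48.0], 0.94), ([439.0, 287.0, 38.0], 0.92), ([411.0, -484.0, 51.0], 0.73), ([277.0, -284.0, 46.0], 0.56)]
tin [([599.0, 271.0, 36.0], 0.95)]
stand [([764.0, -265.0, 76.0], 0.68), ([485.0, -39.0, 28.0], 0.63)]
```

View pics/scene0.png

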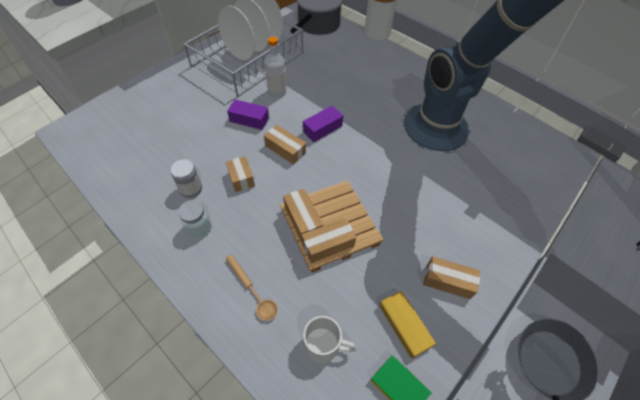

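View pics/side0.png

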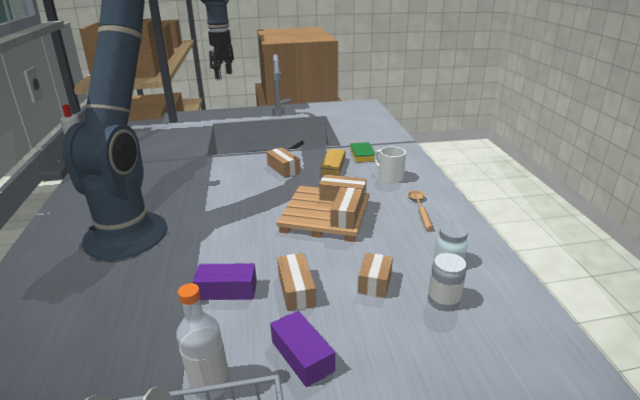

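Scene view: loose cartons at px (452,277) and (285,143), short one at (240,173), purple look-alikes at (248,113) and (323,123), gold tin at (407,323), stand at (330,225) with laid cartons at (303,210) and (328,238). The side view agrees. Next I'll measure the top faces from depth.

```bash
cat > h.py <<'E'
import numpy as np,cv2
def cloud(d,m):
    K=m["camera_matrix"];v,u=np.mgrid[:d.shape[0],:d.shape[1]].astype(float)
    x=(u-K[0][2])/K[0][0];y=(v-K[1][2])/K[1][1];rd=np.hypot(x,y);r=rd.copy()
    for _ in range(8): r=rd/(1+m["k1"]*r*r)
    f=np.where(rd>0,r/np.maximum(rd,1e-9),1)
    P=np.stack([x*f*d,y*f*d,d],-1)-np.asarray(m["t"]).reshape(3)
    W=P@np.asarray(m["R"]);W[d<=0]=np.nan
    return W
def tops(W,zlo,zhi,amin,xlim=(200,900),ylim=(-600,600),mm=1.0,close=5):
    """rectangles of surfaces between heights, rasterised top view"""
    X=W.reshape(-1,3);k=(X[:,2]>zlo)&(X[:,2]<zhi)&(X[:,0]>xlim[0])&(X[:,0]<xlim[1])&(X[:,1]>ylim[0])&(X[:,1]<ylim[1])
    X=X[k];I=np.zeros((int((xlim[1]-xlim[0])/mm)+1,int((ylim[1]-ylim[0])/mm)+1),np.uint8)
    I[((X[:,0]-xlim[0])/mm).astype(int),((X[:,1]-ylim[0])/mm).astype(int)]=255
    I=cv2.morphologyEx(I,cv2.MORPH_CLOSE,np.ones((close,close),np.uint8))
    n,L,S,C=cv2.connectedComponentsWithStats(I)
    out=[]
    for i in range(1,n):
        if S[i,4]<amin/mm**2: continue
        ys,xs=np.nonzero(L==i);pts=np.stack([ys*mm+xlim[0],xs*mm+ylim[0]],-1).astype(np.float32)
        c,(w,h),a=cv2.minAreaRect(pts)
        if w<h: w,h,a=h,w,a+90
        a=(a+90)%180-90
        sel=L[((X[:,0]-xlim[0])/mm).astype(int),((X[:,1]-ylim[0])/mm).astype(int)]==i
        out.append((np.round(c,1),round(w),round(h),round(a,1),round(float(np.median(X[sel,2])),1),int(S[i,4])))
    return out
E
python3 - <<'E'
from h import *
from plant import ctrl
for n in("scene","side"):
    z=np.load(n+"0.npz");W=cloud(z["d"],ctrl.camera_model(n))
    for lab,lo,hi in(("50",44,58),("80",74,88),("36",30,42),("30",23,36)):
        print(n,lab)
        for r in tops(W,lo,hi,1500,close=9 if n=="scene" else 13): print("  ",*r)
E
```

```text
scene 50
   [ 272.7 -261.5] 122 64 -9.5 49.9 6887
   [ 409.6 -463.4] 121 65 -66.8 49.3 6890
   [ 418.3 -285.1] 123 63 -86.4 50.3 7090
   [439.6 321.4] 122 63 -66.4 49.7 7053
   [ 587.  -294.6] 85 60 65.0 50.2 4454
scene 80
   [558.9 -12.8] 186 122 67.0 79.9 14247
scene 36
   [527.6   0.7] 208 205 66.7 31.1 16231
   [604.6 306.3] 142 62 70.7 35.5 8133
scene 30
   [ 5.268e+02 -2.000e-01] 210 208 67.0 29.8 22426
   [604.7 306.1] 142 63 70.2 34.6 8198
   [720.1 376.3] 110 72 87.4 28.2 6362
side 50
   [ 272.  -260.5] 122 65 -8.7 50.4 7161
   [ 409.5 -463.1] 124 62 -65.5 50.2 7218
   [ 418.3 -283.5] 124 61 -85.7 50.0 7307
   [439.6 318.2] 127 62 -65.8 51.2 6673
   [ 585.6 -293.7] 85 60 64.9 50.0 4592
side 80
   [559.4 -12.3] 189 121 67.2 80.6 14066
side 36
   [5.273e+02 5.000e-01] 210 206 67.2 31.1 21861
   [604.2 304.1] 144 61 70.4 37.1 7494
   [719.3 374.4] 110 66 89.0 30.8 3502
side 30
   [5.273e+02 2.000e-01] 210 208 66.7 30.4 23872
   [717.7 377.1] 122 68 87.4 29.8 6916
```

```bash
cat >> h.py <<'E'
from scipy.spatial.transform import Rotation as Ro
def delta(s,x,y,z,ax):
    """shift (cm, tool axes as they stand) and rotation vector (deg, tool axes) to target: tool x heading ax deg, pointing down"""
    R=Ro.from_rotvec(s["tool_rot"]);c,n=np.cos(np.radians(ax)),np.sin(np.radians(ax))
    T=Ro.from_matrix(np.array([[c,n,0],[n,-c,0],[0,0,-1.]]))
    d=R.inv().apply(np.array([x,y,z])-s["tcp_pos"])/10
    print("t",round(s["time_s"],2),"tcp",np.round(s["tcp_pos"],1),"shift cm",np.round(d,2),"turn deg",np.round((R.inv()*T).as_rotvec(degrees=True),2))
def wrist(name,ctrl):
    m=ctrl.camera_model("wrist");p,d=ctrl.snapshot("wrist");cv2.imwrite(f"pics/{name}.png",p[:,:,::-1])
    return cloud(d,m)
E
python3 - <<'E'
from h import *
from plant import ctrl
delta(ctrl.read_state(),448.5,300,240,113.8)
E
```

```text
t 0.4 tcp [259.5 623.1 239.2] shift cm [-29.87 -22.56  -0.08] turn deg [-1.000e-02  0.000e+00  4.358e+01]
```

Call:
play_rows --pt "-3 -2.25 0 0 0 0" --pt "-3 -2.25 0 0 0 0" --pt "-3 -2.25 0 0 0 0" --pt "-3 -2.25 0 0 0 0" --pt "-3 -2.25 0 0 0 0" --pt "-3 -2.25 0 0 0 0" --pt "-3 -2.25 0 0 0 0" --pt "-3 -2.25 0 0 0 0" --pt "-3 -2.25 0 0 0 0" --pt "-3 -2.25 0 0 0 0" --pt "0 0 0 0 0 8.7" --pt "0 0 0 0 0 8.7" --pt "0 0 0 0 0 8.7" --pt "0 0 0 0 0 8.7" --pt "0 0 0 0 0 8.7" --pt "0 0 0 0 0 0" --grip 1 --force 60

```text
time_s: 2.4
tcp_pos: [449.9, 300.1, 239.4]
tool_rot: [1.711, 2.635, 0.0]
wrist_force: [-0.0, -1.3, 0.2]
opening: 84.9
```

Run:
```python
from h import *
from plant import ctrl
s=ctrl.read_state();W=wrist("w1",ctrl)
print(np.nanmin(W.reshape(-1,3),0),np.nanmax(W.reshape(-1,3),0))
for r in tops(W,40,58,800,close=5): print(*r)
for r in tops(W,30,40,1500,close=5): print(*r)
delta(s,448.5,300,20,113.8)
```

```text
[ -10.43601184 -570.82966855 -759.4357487 ] [2302.69769433  689.16714873  335.71798744]
[437.8 322.4] 121 61 -65.6 49.8 7119
[506.7 102.7] 91 37 -22.6 30.4 2334
[602.5 308.1] 141 61 70.0 35.6 7479
t 2.4 tcp [449.9 300.1 239.4] shift cm [ 0.05 -0.14 21.94] turn deg [ 0.01 -0.    0.19]
```

View pics/w1.png

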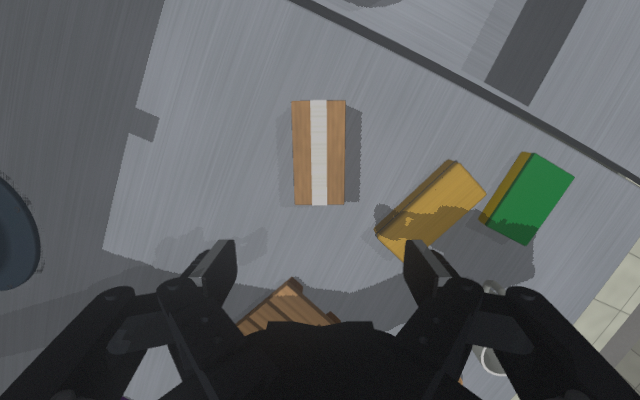

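The wrist view shows the carton between the jaw lines at px (319,152), measured at (437.8,322.4) with yaw 114.4°, so it matches. Grasping 22 mm off centre so that the inner finger will land over the well.

Call:
play_rows --pt "0.22 -0.17 4 0 0 -0.4" --pt "0 0 4 0 0 0" --pt "0 0 4 0 0 0" --pt "0 0 4 0 0 0" --pt "0 0 3 0 0 0" --pt "0 0 2 0 0 0" --pt "0 0 0.95 0 0 0" --pt "0 0 0 0 0 0"

```text
time_s: 3.45
tcp_pos: [447.5, 301.3, 19.6]
tool_rot: [-1.703, -2.639, 0.001]
wrist_force: [0.1, -0.2, 0.1]
opening: 85.5
```

Call:
play_rows --pt "0 0 0 0 0 0" --pt "0 0 0 0 0 0" --pt "0 0 0 0 0 0" --pt "0 0 0 0 0 0" --pt "0 0 0 0 0 0" --pt "0 0 0 0 0 0" --grip 0 --force 60

```text
time_s: 4.2
tcp_pos: [448.4, 301.9, 21.0]
tool_rot: [1.704, 2.639, 0.003]
wrist_force: [-1.2, 0.3, 6.7]
opening: 59.2
```

Call:
play_rows --pt "0 0 -1 0 0 0" --pt "0 0 -3 0 0 0" --pt "0 0 -4 0 0 0" --pt "0 0 -4 0 0 0" --pt "0 0 -3 0 0 0" --pt "0 0 -1 0 0 0" --pt "0 0 0 0 0 0"

```text
time_s: 5.08
tcp_pos: [447.1, 301.2, 179.6]
tool_rot: [-1.704, -2.639, 0.0]
wrist_force: [0.3, 0.8, -3.0]
opening: 59.4
```

Run:
```python
from h import *
from plant import ctrl
s=ctrl.read_state();print(s["opening"],s["wrist_force"],s["moment"]);delta(s,473.6,35,160,67)
```

```text
59.44131359668323 [ 0.28754475  0.7832423  -3.04543057] [-0.05366591 -0.06032122 -0.03891707]
t 5.08 tcp [447.1 301.2 179.6] shift cm [-25.35  -8.54   1.96] turn deg [-2.000e-02  0.000e+00  4.729e+01]
```

Call:
play_rows --pt "-3.17 -1.07 0 0 0 0" --pt "-3.17 -1.07 0 0 0 0" --pt "-3.17 -1.07 0 0 0 0" --pt "-3.17 -1.07 0 0 0 0" --pt "-3.17 -1.07 0 0 0 0" --pt "-3.17 -1.07 0 0 0 0" --pt "-3.17 -1.07 0 0 0 0" --pt "-3.16 -1.05 0 0 0 0" --pt "0 0 0 0 0 9.46" --pt "0 0 0 0 0 9.46" --pt "0 0 0 0 0 9.46" --pt "0 0 0 0 0 9.46" --pt "0 0 0 0 0 9.46" --pt "0 0 0 0 0 0"

```text
time_s: 6.82
tcp_pos: [472.7, 35.1, 178.3]
tool_rot: [-2.618, -1.736, 0.005]
wrist_force: [-0.2, -0.6, -2.5]
opening: 59.0
```

Run:
```python
from h import *
from plant import ctrl
s=ctrl.read_state();W=wrist("w2",ctrl)
for a in((200,216),(205,212),(73,88),(24,36)):
    print(a)
    for r in tops(W,*a,800,close=5,xlim=(350,750),ylim=(-200,200)): print(*r)
delta(s,473.6,35,51,67)
```

```text
(200, 216)
[482.7  62.9] 108 90 66.4 207.0 6500
(205, 212)
[482.1  63.2] 108 79 66.4 207.0 6411
(73, 88)
[574.1  -8.9] 167 95 67.0 79.8 11566
(24, 36)
[542.5 -26.4] 84 21 66.9 29.8 1403
t 6.83 tcp [472.7  35.1 178.3] shift cm [ 0.06  0.12 12.73] turn deg [-0.15  0.14  0.1 ]
```

View pics/w2.png

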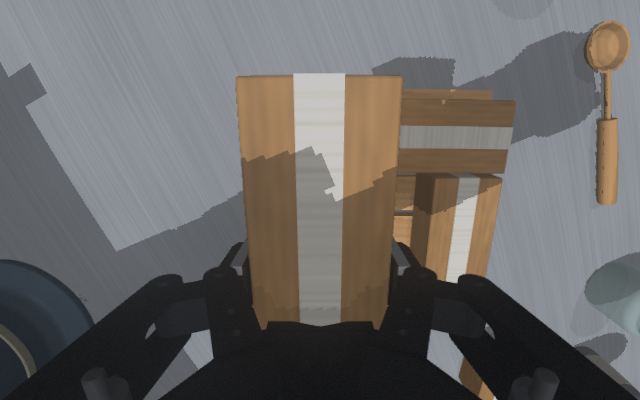

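Held carton (px 320,200) is level and aligned, and laid_b (455,135) and laid_a (470,230) show beyond it. I'll compare edges in stand axes within this same picture.

Run:
```python
from h import *
from plant import ctrl
s=ctrl.read_state();W=wrist("w3",ctrl).reshape(-1,3)
a=np.radians(67);X=np.array([np.cos(a),np.sin(a)]);Y=np.array([-X[1],X[0]]);O=np.array([527.3,.3])
xy=np.c_[(W[:,:2]-O)@X,(W[:,:2]-O)@Y]
def e(n,k):
    print(n,k.sum(),"x",np.percentile(xy[k,0],[.5,99.5]).round(1),"y",np.percentile(xy[k,1],[.5,99.5]).round(1))
h=(W[:,2]>200)&(W[:,2]<214)&(xy[:,0]>15)&(abs(xy[:,1]-63)<45);e("held",h)
A=np.c_[xy[h],np.ones(h.sum())];print("plane",np.linalg.lstsq(A,W[h,2],rcond=None)[0])
t=(W[:,2]>74)&(W[:,2]<87)&(abs(xy)<110).all(1)
e("b",t&(xy[:,0]>35));e("a",t&(xy[:,0]<20));e("b lower",t&(xy[:,0]>35)&(xy[:,1]<10))
for q in (h,t&(xy[:,0]>35)&(xy[:,1]<0)):
    p=xy[q]
    # heading from far end / side edge
    b=np.arange(np.percentile(p[:,1],3),np.percentile(p[:,1],97),4)
    m=[(c,p[(p[:,1]>c-2)&(p[:,1]<c+2),0].max()) for c in b];m=np.array([v for v in m]);print("end slope deg",np.degrees(np.polyfit(m[:,0],m[:,1],1)[0]).round(2))
st=(W[:,2]>24)&(W[:,2]<36)&(abs(xy)<115).all(1);e("stand",st)
```

```text
held 31961 x [15.5 93.9] y [30.  97.6]
plane [-6.57580236e-03  4.05283557e-03  2.07348269e+02]
b 7943 x [35.3 92.8] y [-92.9  -0.9]
a 5777 x [-69.3  19.8] y [-92.5 -32.8]
b lower 7943 x [35.3 92.8] y [-92.9  -0.9]
end slope deg -0.73
end slope deg 0.13
stand 2104 x [-56.  104.4] y [-100.5  -14.7]
```

Call:
play_rows --pt "-0.08 0.1 2 0 0 0.4" --pt "0 0 3 0 0 0" --pt "0 0 3 0 0 0" --pt "0 0 2.2 0 0 0" --pt "0 0 1.2 0 0 0" --pt "0 0 0.7 0 0 0" --pt "0 0 0.4 0 0 0" --pt "0 0 0 0 0 0" --pt "0 0 0 0 0 0"

```text
time_s: 8.05
tcp_pos: [474.9, 34.1, 55.3]
tool_rot: [2.626, 1.724, 0.002]
wrist_force: [-0.1, 0.9, -3.0]
opening: 59.3
```

Run:
```python
from h import *
from plant import ctrl
s=ctrl.read_state();print(s["opening"],s["wrist_force"],s["moment"]);delta(s,473.6,35,50,67)
```

```text
59.25455222361853 [-0.12697533  0.86948002 -3.02577095] [-0.05569734  0.0147656  -0.05986243]
t 8.05 tcp [474.9  34.1  55.3] shift cm [ 0.03 -0.16  0.53] turn deg [ 0.05 -0.05 -0.41]
```

Call:
play_rows --pt "0 -0.05 0.15 0 0 0" --pt "0 0 0.1 0 0 0" --pt "0 0 0.05 0 0 0" --pt "0 0 0 0 0 0"

```text
time_s: 8.55
tcp_pos: [474.0, 34.3, 51.7]
tool_rot: [-2.626, -1.724, 0.0]
wrist_force: [-0.2, 0.0, -3.6]
opening: 59.4
```

Call:
play_rows --pt "0 0 0.06 0 0 0" --pt "0 0 0 0 0 0"

```text
time_s: 8.8
tcp_pos: [474.1, 34.3, 51.2]
tool_rot: [-2.626, -1.724, -0.0]
wrist_force: [-0.6, -0.7, -3.0]
opening: 59.7
```

Call:
play_rows --pt "0 0 0.06 0 0 0" --pt "0 0 0.06 0 0 0" --pt "0 0 0 0 0 0"

```text
time_s: 9.18
tcp_pos: [474.1, 34.2, 51.0]
tool_rot: [-2.625, -1.724, -0.001]
wrist_force: [-3.5, 0.3, 10.0]
opening: 59.0
```

Contact at 10 N. Opening only as far as needed, then up.

Call:
play_rows --pt "0 0 0 0 0 0" --pt "0 0 0 0 0 0" --pt "0 0 0 0 0 0" --pt "0 0 -1 0 0 0" --pt "0 0 -3 0 0 0" --pt "0 0 -4 0 0 0" --pt "0 0 -4 0 0 0" --pt "0 0 -4 0 0 0" --pt "0 0 -2 0 0 0" --pt "0 0 0 0 0 0" --grip 1

```text
time_s: 10.42
tcp_pos: [475.0, 34.3, 231.8]
tool_rot: [2.625, 1.724, 0.007]
wrist_force: [-0.0, 0.5, -1.0]
opening: 85.6
```

```bash
cat >> h.py <<'E'
def edges(W,boxes,zlo,zhi,O=(527.3,.3),yaw=67):
    W=W.reshape(-1,3);a=np.radians(yaw);X=np.array([np.cos(a),np.sin(a)]);Y=np.array([-X[1],X[0]])
    xy=np.c_[(W[:,:2]-O)@X,(W[:,:2]-O)@Y]
    for n,(x,y,l,w) in boxes.items():
        k=(W[:,2]>zlo)&(W[:,2]<zhi)&(abs(xy[:,0]-x)<l/2+2.9)&(abs(xy[:,1]-y)<w/2+2.9)
        if k.sum()<50: print(n,"none");continue
        print(n,k.sum(),"x",np.percentile(xy[k,0],[.5,99.5]).round(1),"y",np.percentile(xy[k,1],[.5,99.5]).round(1),"z",np.median(W[k,2]).round(1))
B=dict(a=(-33,-63,120,60),b=(63,-33,60,120),c=(33,63,120,60),d=(-63,33,60,120))
E
python3 - <<'E'
from h import *
from plant import ctrl
s=ctrl.read_state()
for n in("scene","side"):
    p,d=ctrl.snapshot(n);W=cloud(d,ctrl.camera_model(n));edges(W,B,74,87)
    print(tops(W,74,87,800,close=3,xlim=(350,750),ylim=(-200,200)))
    for r in tops(W,44,57,1500,close=9): print(*r)
delta(s,418.3,-284.5,190,95)
E
```

```text
a 986 x [-91.4  29. ] y [-94.8 -35.4] z 80.1
b 1128 x [32.8 93. ] y [-94.8  24.3] z 80.0
c 1008 x [-26.7  93.5] y [30.8 90.8] z 80.0
d none
[(array([486.7,  62.3]), 105, 61, 66.7, 80.1, 2136), (array([584.1,  44.3]), 121, 62, -21.8, 80.1, 3743), (array([576.4, -48.5]), 115, 61, 67.4, 80.1, 2320)]
[ 272.6 -261.2] 122 63 -9.6 49.8 6874
[ 409.2 -462.6] 121 65 -68.4 49.3 6786
[ 418.9 -284.9] 124 62 -86.1 50.4 7204
[ 586.  -293.5] 84 60 62.7 50.3 4442
a 620 x [-92.2  28.9] y [-94.8 -35.1] z 80.6
b 505 x [31.3 94.4] y [-94.6  25. ] z 80.7
c 519 x [-28.8  93.2] y [30.9 90.6] z 80.7
d none
[]
[ 271.8 -260.5] 122 64 -8.9 50.3 7167
[ 409.6 -463.6] 123 62 -65.4 50.2 7179
[ 418.5 -283.6] 126 61 -86.0 50.0 7212
[ 586.5 -293.6] 85 60 63.8 50.0 4590
t 10.43 tcp [475.   34.3 231.8] shift cm [-31.52   7.45   4.11] turn deg [  0.22  -0.13 -28.42]
```

Carton c sits properly: 6.3 mm gap to b and a 93.4 mm outer end against b's 93.2, and the laid pair is unmoved. Next is carton_1.

Run:
```python
from h import *
from plant import ctrl
delta(ctrl.read_state(),420.1,-306.2,210,94)
```

```text
t 10.53 tcp [473.5  34.2 229.6] shift cm [-33.36   8.63   1.96] turn deg [ -0.04   0.   -27.42]
```

Call:
play_rows --pt "-3.34 0.86 0.2 0 0 0" --pt "-3.34 0.86 0.2 0 0 0" --pt "-3.34 0.86 0.2 0 0 0" --pt "-3.34 0.86 0.2 0 0 0" --pt "-3.34 0.86 0.2 0 0 0" --pt "-3.34 0.86 0.2 0 0 0" --pt "-3.34 0.86 0.2 0 0 0" --pt "-3.34 0.86 0.2 0 0 0" --pt "-3.34 0.86 0.2 0 0 0" --pt "-3.3 0.89 0.2 0 0 0" --pt "0 0 0 0 0 -9.1" --pt "0 0 0 0 0 -9.1" --pt "0 0 0 0 0 -9.2" --pt "0 0 0 0 0 0"

```text
time_s: 12.28
tcp_pos: [419.9, -305.9, 208.7]
tool_rot: [-2.144, -2.293, 0.001]
wrist_force: [-0.7, 0.2, 0.2]
opening: 85.2
```

Run:
```python
from h import *
from plant import ctrl
s=ctrl.read_state();W=wrist("w4",ctrl)
for r in tops(W,40,58,1500,close=5): print(*r)
delta(s,420.1,-306.2,20,94)
```

```text
[ 271.9 -260.9] 122 61 -8.8 49.8 7285
[ 405.  -452.4] 98 60 -65.4 49.9 5143
[ 417.5 -283.3] 120 61 -86.0 49.8 7135
[ 585.9 -292.7] 81 62 64.8 49.8 4840
t 12.28 tcp [ 419.9 -305.9  208.7] shift cm [-0.06  0.06 18.87] turn deg [-0.13 -0.07 -0.15]
```

Call:
play_rows --pt "0.06 -0.06 4 0 0 0" --pt "0 0 4 0 0 0" --pt "0 0 4 0 0 0" --pt "0 0 3.5 0 0 0" --pt "0 0 2 0 0 0" --pt "0 0 1.3 0 0 0" --pt "0 0 0 0 0 0"

```text
time_s: 13.2
tcp_pos: [419.5, -305.4, 21.2]
tool_rot: [-2.143, -2.295, 0.001]
wrist_force: [0.7, -0.5, -0.3]
opening: 85.2
```

Call:
play_rows --pt "0 0 0 0 0 0" --pt "0 0 0 0 0 0" --pt "0 0 0 0 0 0" --pt "0 0 0 0 0 0" --pt "0 0 0 0 0 0" --pt "0 0 0 0 0 0" --grip 0 --force 60

```text
time_s: 13.95
tcp_pos: [420.8, -306.2, 23.1]
tool_rot: [2.142, 2.296, 0.001]
wrist_force: [0.3, 0.6, 5.5]
opening: 59.2
```

Call:
play_rows --pt "0 0 -1 0 0 0" --pt "0 0 -3 0 0 0" --pt "0 0 -4 0 0 0" --pt "0 0 -4 0 0 0" --pt "0 0 -3 0 0 0" --pt "0 0 -1 0 0 0" --pt "0 0 0 0 0 0"

```text
time_s: 14.82
tcp_pos: [419.9, -305.3, 181.8]
tool_rot: [-2.143, -2.297, -0.001]
wrist_force: [-0.5, -0.4, -2.7]
opening: 58.9
```

Run:
```python
from h import *
from plant import ctrl
a=np.radians(67);X=np.array([np.cos(a),np.sin(a)]);Y=np.array([-X[1],X[0]])
t=np.array([527.3,.3])-63*X+11*Y;print(t)
s=ctrl.read_state();print(s["opening"],s["wrist_force"]);delta(s,*t,180,157)
```

```text
[492.55838552 -53.39376335]
58.93377969078604 [-0.49541167 -0.43386875 -2.68353128]
t 14.82 tcp [ 419.9 -305.3  181.8] shift cm [24.62  9.01  0.2 ] turn deg [ 2.0e-02 -1.0e-02 -6.3e+01]
```

Call:
play_rows --pt "3.08 1.13 0 0 0 0" --pt "3.08 1.13 0 0 0 0" --pt "3.08 1.13 0 0 0 0" --pt "3.08 1.13 0 0 0 0" --pt "3.08 1.13 0 0 0 0" --pt "3.08 1.12 0 0 0 0" --pt "3.07 1.12 0 0 0 0" --pt "3.07 1.12 0 0 0 0" --pt "0 0 0 0 0 -9" --pt "0 0 0 0 0 -9" --pt "0 0 0 0 0 -9" --pt "0 0 0 0 0 -9" --pt "0 0 0 0 0 -9" --pt "0 0 0 0 0 -9" --pt "0 0 0 0 0 -9" --pt "0 0 0 0 0 0"

```text
time_s: 16.82
tcp_pos: [491.7, -53.8, 180.3]
tool_rot: [-0.629, -3.074, 0.001]
wrist_force: [0.7, -0.2, -3.4]
opening: 59.4
```

Run:
```python
from h import *
from plant import ctrl
s=ctrl.read_state();W=wrist("w5",ctrl)
edges(W,B,74,87);edges(W,dict(held=B["d"]),200,222)
for r in tops(W,203,218,800,close=5,xlim=(350,750),ylim=(-200,200)): print(*r)
for r in tops(W,74,87,800,close=3,xlim=(350,750),ylim=(-200,200)): print(*r)
delta(s,492.6,-53.4,52,157)
```

```text
a 154 x [14.3 28.4] y [-49.9 -32.5] z 79.4
b 6366 x [32.8 92.6] y [-69.7  27. ] z 79.7
c 7874 x [ 1.2 92.9] y [33.4 91.9] z 79.8
d none
held 37624 x [-93.8 -32.3] y [-10.4  94.1] z 207.2
[465.1 -42.5] 110 87 -23.2 207.2 6611
[487.9  67.6] 94 60 66.8 79.8 5521
[572.2  49. ] 100 62 -22.9 79.7 5617
t 16.82 tcp [491.7 -53.8 180.3] shift cm [-0.11  0.09 12.83] turn deg [-0.07 -0.18 -0.14]
```

View pics/w5.png

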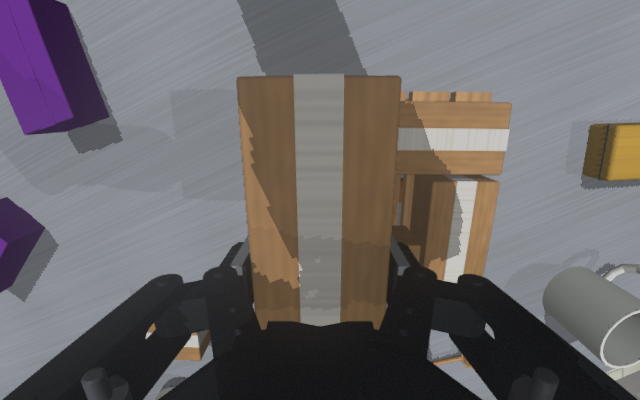

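Held carton (px 320,200) lies over place_d, with c (455,140) and b (460,225) to the right. Edges in stand axes are x −93.8..−32.3, with the far end at y 94.1 (1 mm too far). Shift back 1 mm and lower.

Call:
play_rows --pt "-0.1 0.03 2 0 0 0" --pt "0 0 3 0 0 0" --pt "0 0 3 0 0 0" --pt "0 0 2.2 0 0 0" --pt "0 0 1.2 0 0 0" --pt "0 0 0.8 0 0 0" --pt "0 0 0.4 0 0 0" --pt "0 0 0.1 0 0 0" --pt "0 0 0 0 0 0"

```text
time_s: 18.0
tcp_pos: [494.2, -53.9, 55.4]
tool_rot: [0.627, 3.077, 0.001]
wrist_force: [0.6, -0.3, -2.5]
opening: 59.5
```

Call:
play_rows --pt "0 0 0.06 0 0 0" --pt "0 0 0.06 0 0 0" --pt "0 0 0 0 0 0"

```text
time_s: 18.38
tcp_pos: [493.8, -53.9, 53.8]
tool_rot: [-0.627, -3.078, -0.0]
wrist_force: [-0.6, 0.1, -2.6]
opening: 58.6
```

Call:
play_rows --pt "0 0 0.08 0 0 0" --pt "0 0 0.06 0 0 0" --pt "0 0 0 0 0 0"

```text
time_s: 18.75
tcp_pos: [493.9, -53.9, 53.1]
tool_rot: [0.627, 3.078, 0.001]
wrist_force: [-3.2, -0.5, 5.6]
opening: 59.5
```

Call:
play_rows --pt "0 0 0 0 0 0" --pt "0 0 0 0 0 0" --pt "0 0 0 0 0 0" --pt "0 0 -1 0 0 0" --pt "0 0 -3 0 0 0" --pt "0 0 -4 0 0 0" --pt "0 0 -4 0 0 0" --pt "0 0 -4 0 0 0" --pt "0 0 -2 0 0 0" --pt "0 0 0 0 0 0" --grip 1

```text
time_s: 20.0
tcp_pos: [494.8, -54.0, 234.3]
tool_rot: [0.626, 3.074, 0.002]
wrist_force: [1.2, -0.3, -0.1]
opening: 85.4
```

Run:
```python
from h import *
from plant import ctrl
s=ctrl.read_state()
for n in("scene","side"):
    p,d=ctrl.snapshot(n);W=cloud(d,ctrl.camera_model(n));edges(W,B,74,87)
    cv2.imwrite(f"pics/{n}2.png",cv2.resize(p[150:290,240:420,::-1],None,fx=3,fy=3))
    for r in tops(W,31,42,3000,close=9,ylim=(200,400)): print(*r)
delta(s,603,307,200,70)
```

```text
a 989 x [-91.1  28.8] y [-94.7 -35.1] z 79.9
b 1131 x [32.7 92.9] y [-94.9  24.6] z 79.9
c 1008 x [-27.   93.7] y [30.8 90.7] z 79.9
d 898 x [-93.5 -32.7] y [-28.9  90.9] z 80.0
[604.5 306.1] 141 62 70.3 35.6 8087
a 620 x [-92.1  29.2] y [-94.5 -35.1] z 80.6
b 508 x [32.  93.6] y [-94.9  25.3] z 80.7
c 497 x [-27.7  93.3] y [30.5 91. ] z 80.7
d 676 x [-94.3 -33. ] y [-29.1  90.9] z 80.5
[604.1 304.2] 143 60 69.4 37.1 5967
t 20.0 tcp [494.8 -54.  234.3] shift cm [ 4.17 37.45  3.5 ] turn deg [2.700e-01 8.000e-02 8.698e+01]
```

View pics/scene2.png

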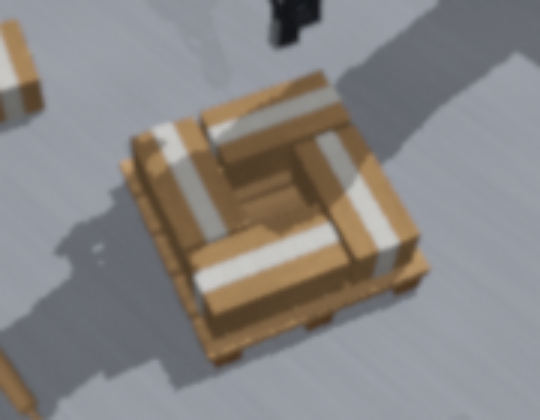

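The pinwheel is complete in the picture: four cartons round the well, gaps about 6 mm in both cameras. Now the tin.

Call:
play_rows --pt "0.42 3.74 0 0 0 0" --pt "0.42 3.74 0 0 0 0" --pt "0.42 3.74 0 0 0 0" --pt "0.42 3.74 0 0 0 0" --pt "0.42 3.74 0 0 0 0" --pt "0.42 3.74 0 0 0 0" --pt "0.42 3.74 0 0 0 0" --pt "0.42 3.74 0 0 0 0" --pt "0.42 3.74 0 0 0 0" --pt "0.42 3.74 0 0 0 0" --pt "0 0 0 0 0 9.65" --pt "0 0 0 0 0 9.65" --pt "0 0 0 0 0 9.65" --pt "0 0 0 0 0 9.65" --pt "0 0 0 0 0 9.65" --pt "0 0 0 0 0 9.65" --pt "0 0 0 0 0 9.65" --pt "0 0 0 0 0 9.65" --pt "0 0 0 0 0 9.65" --pt "0 0 0 0 0 0"

```text
time_s: 22.6
tcp_pos: [600.7, 306.5, 230.4]
tool_rot: [2.569, 1.807, -0.005]
wrist_force: [0.2, -0.9, -0.3]
opening: 85.3
```

Run:
```python
from h import *
from plant import ctrl
s=ctrl.read_state();W=wrist("w6",ctrl)
for r in tops(W,30,42,1500,close=5): print(*r)
delta(s,603.2,307,12,70)
```

```text
[603.1 307.9] 138 61 70.2 35.6 8153
t 22.6 tcp [600.7 306.5 230.4] shift cm [ 0.19  0.25 21.84] turn deg [-0.09  0.17  0.24]
```

View pics/w6.png

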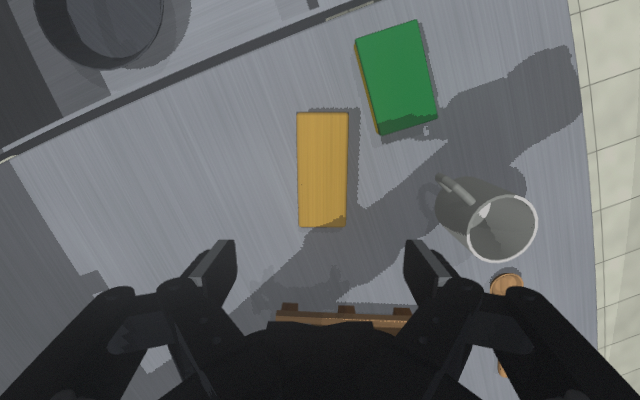

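Tin at px (323,170), clear of the scourer (397,75) and mug (487,220). Descending onto it.

Call:
play_rows --pt "0.22 0.2 4 0 0 0" --pt "0 0 4 0 0 0" --pt "0 0 4 0 0 0" --pt "0 0 4 0 0 0" --pt "0 0 3 0 0 0" --pt "0 0 2 0 0 0" --pt "0 0 0.8 0 0 0" --pt "0 0 0 0 0 0"

```text
time_s: 23.65
tcp_pos: [604.3, 308.1, 14.5]
tool_rot: [-2.571, -1.805, -0.0]
wrist_force: [0.7, 0.2, -0.1]
opening: 85.3
```

Call:
play_rows --pt "0 0 0 0 0 0" --pt "0 0 0 0 0 0" --pt "0 0 0 0 0 0" --pt "0 0 0 0 0 0" --pt "0 0 0 0 0 0" --pt "0 0 0 0 0 0" --grip 0 --force 60

```text
time_s: 24.4
tcp_pos: [605.1, 308.6, 16.0]
tool_rot: [-2.571, -1.805, -0.004]
wrist_force: [0.0, 0.2, 5.9]
opening: 58.8
```

Call:
play_rows --pt "0 0 -1 0 0 0" --pt "0 0 -3 0 0 0" --pt "0 0 -4 0 0 0" --pt "0 0 -5 0 0 0" --pt "0 0 -4 0 0 0" --pt "0 0 -2 0 0 0" --pt "0 0 0 0 0 0"

```text
time_s: 25.28
tcp_pos: [604.2, 308.2, 205.0]
tool_rot: [-2.571, -1.805, -0.002]
wrist_force: [0.2, 1.1, -3.7]
opening: 58.9
```

Run:
```python
from h import *
from plant import ctrl
s=ctrl.read_state();print(s["opening"],s["wrist_force"]);delta(s,527.3,.3,200,67)
```

```text
58.92466294063815 [ 0.21826495  1.05356975 -3.66020494]
t 25.27 tcp [604.2 308.2 205. ] shift cm [-31.57   3.23   0.47] turn deg [ 0.04 -0.07  3.13]
```

Call:
play_rows --pt "-3.16 0.32 0 0 0 0" --pt "-3.16 0.32 0 0 0 0" --pt "-3.16 0.32 0 0 0 0" --pt "-3.16 0.32 0 0 0 0" --pt "-3.16 0.32 0 0 0 0" --pt "-3.16 0.32 0 0 0 0" --pt "-3.16 0.32 0 0 0 0" --pt "-3.16 0.33 0 0 0 0" --pt "-3.16 0.33 0 0 0 0" --pt "-3.13 0.33 0 0 0 3.1" --pt "0 0 0 0 0 0" --pt "0 0 0 0 0 0"

```text
time_s: 26.78
tcp_pos: [526.8, 0.6, 203.7]
tool_rot: [-2.619, -1.734, 0.001]
wrist_force: [0.5, 0.6, -3.5]
opening: 58.7
```

Run:
```python
from h import *
from plant import ctrl
s=ctrl.read_state();W=wrist("w7",ctrl)
edges(W,B,74,87);edges(W,dict(held=(0,0,146,66)),212,236)
delta(s,527.3,.3,96,67)
```

```text
a 2428 x [-59.   29.7] y [-93.2 -64.5] z 79.8
b 5113 x [34.2 93.1] y [-93.2  25.8] z 79.8
c 4657 x [-24.8  93.2] y [32.8 91.7] z 79.8
d 482 x [-59.8 -32.5] y [67.2 92. ] z 79.7
held 29188 x [-27.9  69.1] y [-32.8  33.2] z 223.3
t 26.77 tcp [526.8   0.6 203.7] shift cm [-0.    0.07 10.77] turn deg [-0.07  0.01  0.  ]
```

View pics/w7.png

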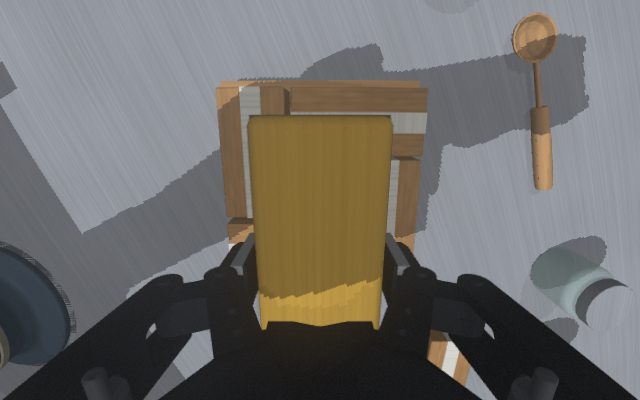

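Tin (px 320,215) is held level and centred over the layer, within 1 mm. Lowering.

Call:
play_rows --pt "0.05 0.06 2 0 0 0" --pt "0 0 3 0 0 0" --pt "0 0 2.5 0 0 0" --pt "0 0 1.5 0 0 0" --pt "0 0 0.9 0 0 0" --pt "0 0 0.5 0 0 0" --pt "0 0 0.2 0 0 0" --pt "0 0 0 0 0 0"

```text
time_s: 27.82
tcp_pos: [528.2, 0.5, 98.8]
tool_rot: [2.619, 1.734, 0.001]
wrist_force: [-0.8, 0.2, -3.7]
opening: 58.6
```

Call:
play_rows --pt "0 0 0.06 0 0 0" --pt "0 0 0.06 0 0 0" --pt "0 0 0 0 0 0"

```text
time_s: 28.2
tcp_pos: [527.9, 0.5, 97.2]
tool_rot: [-2.619, -1.735, -0.0]
wrist_force: [-0.6, 0.1, -3.3]
opening: 58.7
```

Call:
play_rows --pt "0 0 0.06 0 0 0" --pt "0 0 0.06 0 0 0" --pt "0 0 0 0 0 0"

```text
time_s: 28.58
tcp_pos: [527.9, 0.5, 96.0]
tool_rot: [-2.619, -1.735, -0.0]
wrist_force: [0.2, -0.2, -2.4]
opening: 58.7
```

Call:
play_rows --pt "0 0 0.06 0 0 0" --pt "0 0 0.04 0 0 0" --pt "0 0 0 0 0 0"

```text
time_s: 28.95
tcp_pos: [527.9, 0.5, 96.0]
tool_rot: [-2.619, -1.734, -0.001]
wrist_force: [-4.1, 0.6, 7.7]
opening: 58.9
```

Contact; release and retreat.

Call:
play_rows --pt "0 0 0 0 0 0" --pt "0 0 0 0 0 0" --pt "0 0 0 0 0 0" --pt "0 0 -1 0 0 0" --pt "0 0 -3 0 0 0" --pt "0 0 -4 0 0 0" --pt "0 0 -4 0 0 0" --pt "0 0 -4 0 0 0" --pt "0 0 -2 0 0 0" --pt "0 0 0 0 0 0" --grip 1

```text
time_s: 30.2
tcp_pos: [528.8, 0.3, 276.9]
tool_rot: [2.618, 1.734, 0.006]
wrist_force: [-0.4, 0.1, -0.4]
opening: 85.3
```

Run:
```python
from h import *
from plant import ctrl
for n in("scene","side"):
    p,d=ctrl.snapshot(n);W=cloud(d,ctrl.camera_model(n));edges(W,B,74,87)
    for r in tops(W,110,122,3000,close=9,xlim=(350,700),ylim=(-200,200)): print("tin",*r)
    for r in tops(W,44,57,1500,close=9): print(*r)
    cv2.imwrite(f"pics/{n}3.png",p[:,:,::-1])
W=wrist("w8",ctrl);edges(W,B,74,87);edges(W,dict(tin=(0,0,140,60)),110,122)
```

```text
a 999 x [-90.5  29.1] y [-94.6 -31.2] z 80.1
b 878 x [33.1 93. ] y [-94.8  23.8] z 80.1
c 881 x [-26.6  93.6] y [31.  91.2] z 80.0
d 378 x [-94.  -32.7] y [-29.  91.] z 80.1
tin [528.   -1.4] 142 60 67.0 115.7 8000
[ 303.4 -271.4] 57 51 -9.2 50.3 1895
[ 409.8 -463.5] 120 66 -65.8 49.4 6877
[ 586.5 -294.8] 84 60 64.4 50.3 4439
a 622 x [-92.2  27.9] y [-94.8 -31. ] z 80.7
b 276 x [30.7 93.5] y [-94.7 -29. ] z 80.8
c 355 x [-27.6  93. ] y [44.  90.8] z 80.8
d 544 x [-94.5 -32.4] y [-28.9  91.1] z 80.6
tin [528.   -2.8] 143 60 67.4 116.5 7689
[ 271.6 -261.9] 121 65 -10.1 50.3 7163
[ 409.8 -463.9] 124 62 -65.4 50.2 7207
[ 586.3 -293.4] 85 60 63.4 49.9 4565
a 4634 x [-89.7  29.3] y [-93.1 -33.8] z 79.8
b 4044 x [33.8 92.5] y [-93.2  25.6] z 79.8
c 5282 x [-25.2  93.3] y [33.2 91.6] z 79.8
d 2417 x [-91.9 -32.5] y [-24.4  92.7] z 79.8
tin 7004 x [-67.6  68.6] y [-29.7  29.5] z 115.6
```

View pics/side3.png

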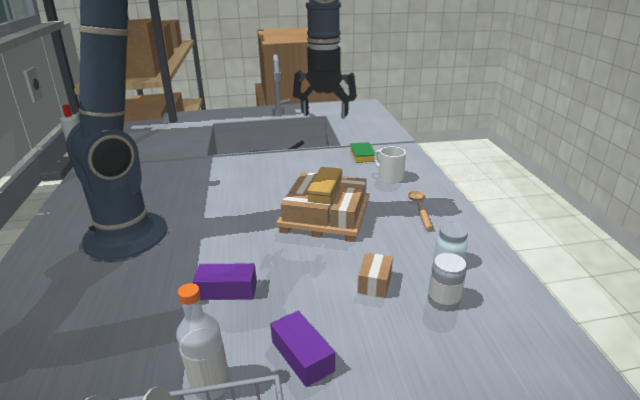

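The side view shows the finished layer with the tin on it at px (325,200), gripper clear above, everything else where it was.

```bash
python3 -c "
from plant import ctrl
print(ctrl.job_done(), ctrl.read_state()['time_s'])"
```

```text
the job is handed in; nothing more can be done
the job is handed in; nothing more can be done
```

The pinwheel is complete, with the tin centred on top along the stand's x axis, and the job is handed in at about 30 s of the 70 s allowed. The carton at (439, 321) mm went to place_c and the one at (418, −284) mm went to place_d. All three were lowered until the wrist felt light contact (6–10 N) before I let go.

- **Layer:** the gaps between cartons measure about 6 mm, and the laid pair had not moved, both within about 1.5 mm. All tops are at 80 mm.
- **Tin:** the wrist camera puts it within about 1 mm of the layer's centre. The scene and side cameras put it within about 3 mm and square to the stand to about 0.4°. Its top is at 116 mm.
- **Other things:** the short carton, the purple look-alikes and the remaining items are where they were.
- **Disagreements:** the scene and side cameras place the whole layer about 2 mm off in the stand's y compared with the wrist camera, which is within calibration. In the last scene picture the near purple carton measured small and 30 mm off, and was probably partly hidden by the arm. The side camera showed it unmoved.

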